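Scan a finished junction box with the fixed hand scanner

ROBOT

A 6-joint arm with a two-finger parallel gripper is mounted at the origin on the work surface. World frame = base frame: x ahead of the robot, y to its left, z up, the work surface at z = 0. Lengths are in mm, angles in rad, forces in N, time in s.
With the tool pointing down it reaches from about 350 to 975 mm from the base axis. Payload 7.1 kg.
Tool frame: the origin (TCP) lies between the finger pads; the fingertips stand 17 mm ahead of it and the grasp point (between the pads) lies 2 mm behind it; z points along the fingers, y is the line along which they close (so a half turn about z gives the same grasp; the last joint's range is limited). The gripper opens to 88 mm and grips with 3 to 60 N. Pads are 20 mm wide; open, the fingers measure 115 mm over their backs; the gripper's body (75 mm by 178 mm) begins 61 mm behind the grasp point.
Start: joints at [-1.132, 0.423, 1.63, -0, 1.089, -0.019], TCP at [276.249, -560.617, 239.675] pointing down, gripper open.
Joint ranges: [-3, 3], [-0.9, 2.11], [0.09, 2.58], [-1.31, 4.45], [0.11, 2.69], [-2.54, 2.54]. Speed limits (rad/s): [2.39, 2.39, 3.01, 3.14, 3.14, 3.14].

INTERFACE

Orientations are given as a rotation vector (axis times angle).
In Python, from workcell import ctrl, get_image gives the robot as it stands (ctrl), with the cameras as plain functions.
- The arm moves only by the shell command python3 jog.py 'ROWS' [OPENING]. ROWS is a JSON list of rows, 1 to 5 of them, each of 6 numbers: dx, dy, dz in mm, then a rotation vector rx, ry, rz in rad; each row shifts and turns the commanded pose from where the row before left it, along the tool's axes as they then stand; what a row does not reach is not made up. A row lasts 1/12 s, in which the tool goes at most 41.7 mm and 0.125 rad, less where a joint would pass 70% of its speed; a pose out of reach is approached as far as the arm can. OPENING is the finger opening in mm, set as the command begins (- or left out keeps the last). The fingers move at their own pace and stop on an object; the grip force is fixed at half the most. Time passes only in rows, so rows that do not move let the fingers close. It prints the time, the measured TCP pose, the force, the opening and the grip force at its end. Input that does not fit is refused with a message, and nothing moves.
- ctrl.get_obs(): the state, without advancing time (a new reading comes with each control period).
- get_image(name): name is "side" or "top" or "wrist"; returns a dict with "img" (384x512x3 uint8, red, green, blue), "fx", "fy", "cx", "cy" (pixels), "R" (3x3) and "t" (3): a world point X has camera coordinates R X + t. Camera axes: x right, y down, z forward; pixel columns grow to the right and rows downward; lengths in mm; the calibration is good to about 2 mm. A picture is of the moment at which its call begins. There is no depth.
- ctrl.close_job(): hands the job in; it is judged then, once.
The state is a dict: "t": time; "qpos": joint angles; "qvel": joint speeds; "joint_torque": joint torques, N m; "ee_pos": TCP position; "orientation": TCP orientation; "ft_force": force on the tool from outside, world axes, zero at the start; "moment": the same for the moment, N m; "width": finger opening in mm; "grasp_force": force on a finger pad.
Only numpy, scipy, OpenCV 4.12 (cv2) and the standard library are available. Lean on these libraries where they do the work, as an engineer would, in place of code of your own. Each camera call takes 0.05 s, during which the arm holds its last target. There are 200 camera calls.

TASK

Slide the shuttle with the junction box fully home against its end stop, so that the box's label lies under the scanner. Then take the scanner's grip between the fingers, squeeze the trigger all the way in against the grip, hold it in for a full second, and let it spring right out again, leaving the box at the stop. Do not pull the trigger before the box is home, and leave the other things on the bench where they are.

Things in the scene. Friction and masses are not known exactly. Their poses are not given: they have to be found in the camera images.
- track: Fixed aluminium track, 100 mm wide, 390 mm long, 18 mm high, lying on the bench. Origin on the bench in the middle of its width; x across the track (away from the robot), y along it towards the end stop, a dark steel block 120 x 20 x 50 mm high whose near face is at y = +161 mm; z up.
- shuttle (a joint): Travel of the shuttle along the track's +y: 0 = far from the stop, 0.160 m = against the end stop (hard limit). It stays where it is left (about 2.5 N of friction). The shuttle is a grey plate, 130 mm across the track and 200 mm along it, that carries the junction box and the grip, both fixed to it.
- shuttle_grip (a point): Middle of the top face, 115 mm above the bench, of the shuttle's black upright grip: a block 30 mm wide (across the track, its x), 20 mm along the track (its y), rising 85 mm from the plate. It stands on the -y side of the box with a 40 mm gap. Axes as the track's.
- box_label (a point): Middle of the top, 125 mm above the bench, of the beige junction box on the shuttle (120 mm across the track, 110 mm along it; two white cable glands stick out 28 mm on the -x side; paper bar label on the lid). 105 mm to the +y of the grip's centre. Axes as the track's.
- stand: Fixed stand beyond the track: steel base plate 130 x 170 x 12 mm and a 28 mm post, 85 mm to the +x and 87 mm to the +y of the origin. Holds the scanner and a lamp bar. Origin on the bench below the middle of the scanner's grip; z up, x away from the track, y along the scanner's grip.
- lamp_bar (a point): Middle of the overhead lamp bar: 26 mm thick, 250 mm long along the stand's y, 350 mm above the bench, 150 mm above the scanner's grip. It stops a tool that comes straight down on the grip. Axes as the stand's.
- scanner: Fixed pistol-shaped scanner, lying on its side, rolled 26 degrees. Origin: centre of its black grip, 28 (own x) x 110 (own y) x 30 mm (own z), 200 mm above the bench; plain back at x = +14 mm, trigger on the -x side. +y: level, along the grip to the head. +x: away from the track, 26 degrees up. +z: up, leaning 26 degrees to the robot: free way in for the fingers, which close along x.
- scanner_head (a point): Centre of the scanner's beige head, 87 mm along +y from the grip's centre: 100 (x) x 70 (y) x 66 mm (z), starting 52 mm from the grip's centre; its dark window looks along -x, down at the track. Axes as the scanner's.
- trigger (a joint): Angle of the grey sprung trigger: 0 = out (rest), 0.30 rad = fully in (hard limit). A lever 70 mm long, 22 mm wide (scanner's z), 10 mm thick, hinged at the scanner's (x, y) = (-21, +48) mm about its z, running to -y. Outer face fully in: x = -26 mm; at rest it slants: -39 mm at the pad, -47 mm at the tip. The spring pushes back 4 N (rest) to 12 N (in) at the pad.
- trigger_pad (a point): Point on the trigger's outer face, 45 mm from its hinge (at rest near the scanner's own (-39, +6, 0) mm), where a finger presses, towards the scanner's +x.
- gland_a: Bystander: white plastic cable gland standing upright, 54 mm across, 68 mm tall; origin under its centre.
- gland_b: Bystander: a second cable gland like it.
- open_case: Bystander: beige open box 120 x 120 x 80 mm; origin under its centre.
- case_lid: Bystander: beige lid lying flat, 120 x 120 x 14 mm.
- locknut: Bystander: white plastic ring 60 mm across, 10 mm high, lying flat.
- driver: Bystander: screwdriver with black handle lying between the track and the stand, under 40 mm high.

How it is judged:
By the outcome, as a careful person would: the job done as asked, in the order asked, and still so for the second after the job is handed in, with the robot touching nothing.
It also fails if it takes over 53 s, if anything falls off the work surface, if the arm or the gripper's body presses on something with over 40 N, if the wrist force passes 120 N, or if a joint passes its speed limit or range.

## Working session

There is one attempt and no reset: what is moved stays moved. The work goes in short steps, Python scripts to look and compute and a shell command to move; the robot and the scene stay as the last step left them, time stands still between calls to the robot, and variables do not carry over. Pictures are saved under pics/ and viewed, at most 10 in all, crops included, and the job is handed in when it is done.

```bash
ls; mkdir -p pics
python3 - <<'E'
from workcell import ctrl, get_image
import cv2
for n in ("side","top"):
    d=get_image(n); cv2.imwrite(f"pics/{n}0.png",d["img"][:,:,::-1]); print(n,d["fx"],d["cx"],d["cy"],d["R"],d["t"])
    import pickle; pickle.dump(d,open(f"{n}0.pkl","wb"))
print(ctrl.get_obs())
E
```

```text
jog.py
pics
workcell.py
side 385.2213946792454 253.45212919570795 191.12513869484667 [[-0.92626905 -0.37635155  0.01962524]
 [-0.25733119  0.59357566 -0.76252777]
 [ 0.27532944 -0.71135606 -0.64665776]] [553.93477242 324.39336356 995.44489338]
top 410.0805264836274 249.40324488755724 186.90557994686853 [[-0.01433826 -0.99961263  0.02385393]
 [-0.99553575  0.01204586 -0.0936134 ]
 [ 0.0932898  -0.0250897  -0.99532282]] [ -12.97292054  648.12783204 1172.11497496]
{'t': 0.1, 'qpos': array([-1.13197591e+00,  4.23761160e-01,  1.63058175e+00, -2.27013762e-05,
        1.08861583e+00, -1.89858725e-02]), 'qvel': array([ 1.31687697e-04,  1.02497753e-03,  2.28730228e-04, -5.26279606e-05,
       -7.44140873e-05,  6.87762193e-04]), 'joint_torque': array([-1.08568740e-03, -5.45618105e+01, -2.74322337e+01,  6.45156065e-02,
        1.88498822e-02, -8.83321559e-05]), 'ee_pos': array([ 276.06482307, -560.20297695,  238.99396324]), 'orientation': array([-3.05834598e+00, -7.12570837e-01,  4.77834408e-04]), 'ft_force': array([-0.03727888, -0.0235531 ,  0.11448303]), 'moment': array([ 0.00225419, -0.00726771,  0.00650203]), 'grasp_force': 0.0, 'width': 87.60788509088542}
```

View pics/side0.png

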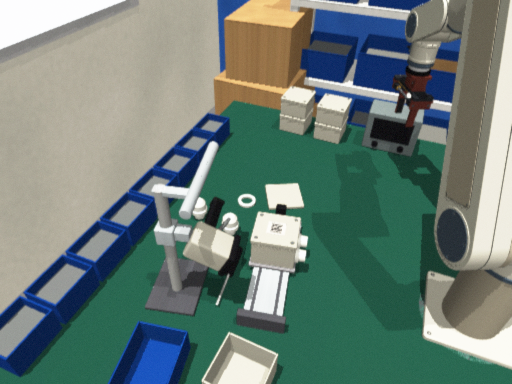

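View pics/top0.png

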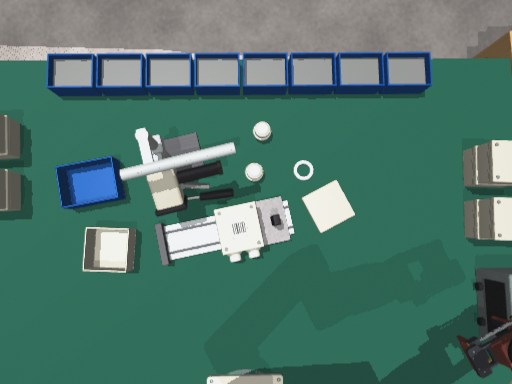

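The side view shows the stand at about (180,250), the scanner head at (212,245), the box at (277,240) and the end stop at (262,322). In the top view the end stop is at (165,243), the box at (240,228), the shuttle grip at (277,220) and the lamp bar at (178,162). The scanner grip is at (200,172) and the driver handle at (215,195). I'll enlarge both.

Run:
```python
import cv2
a=cv2.imread("pics/top0.png")[120:275,115:315]; cv2.imwrite("pics/topc.png",cv2.resize(a,None,fx=4,fy=3.8709677,interpolation=cv2.INTER_CUBIC)[:600])
a=cv2.imread("pics/side0.png")[135:335,140:340]; cv2.imwrite("pics/sidec.png",cv2.resize(a,None,fx=3,fy=3,interpolation=cv2.INTER_CUBIC))
```

```text
(no output)
```

View pics/topc.png

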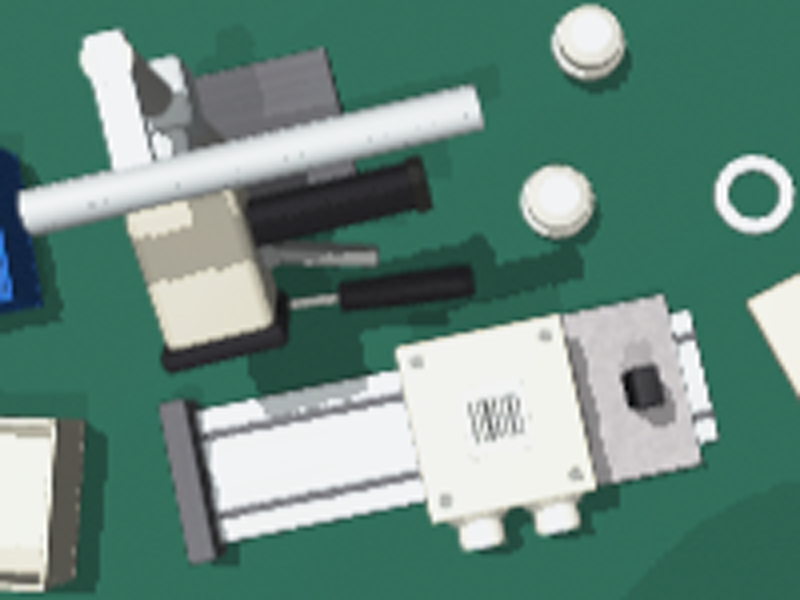

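View pics/sidec.png

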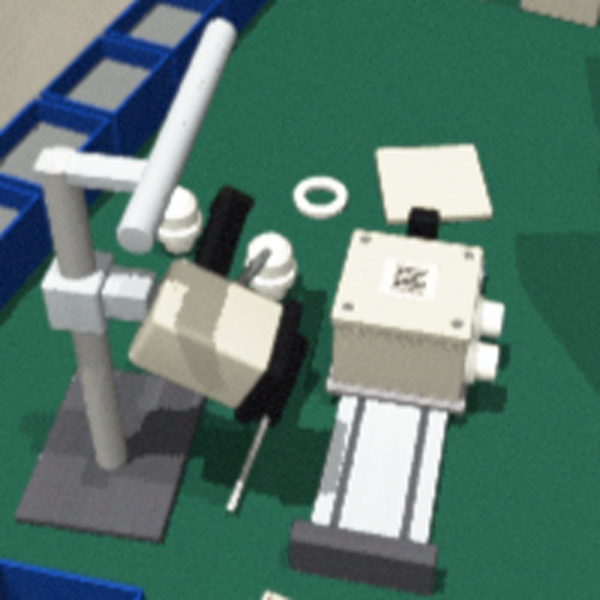

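The crops resolve four lid screws, the lamp bar ends, the grip butt and the stop edges in both views. I'll triangulate those.

```bash
cat > h.py <<'E'
import numpy as np,cv2,pickle
def P(d): return np.array([[d["fx"],0,d["cx"]],[0,d["fy"],d["cy"]],[0,0,1]])@np.c_[d["R"],d["t"]]
def tri(da,a,db,b):
    X=cv2.triangulatePoints(P(da),P(db),np.array(a,float).T,np.array(b,float).T); X=(X[:3]/X[3]).T
    pr=lambda d,X:(lambda q:q[:,:2]/q[:,2:])((P(d)@np.c_[X,np.ones(len(X))].T).T)
    return X,np.abs(pr(da,X)-a).max(1)
def plane(d,p,z):
    r=d["R"].T@np.array([(p[0]-d["cx"])/d["fx"],(p[1]-d["cy"])/d["fy"],1]);c=-d["R"].T@d["t"];return c+r*(z-c[2])/r[2]
T=lambda p:(115+(p[0]+.5)/4-.5,120+(p[1]+.5)/3.871-.5)
S=lambda p:(140+(p[0]+.5)/3-.5,135+(p[1]+.5)/3-.5)
E
python3 - <<'E'
from h import *
np.set_printoptions(precision=1,suppress=True)
t=pickle.load(open("top0.pkl","rb"));s=pickle.load(open("side0.pkl","rb"))
n=["A","B","C","D","label","lamp+","lamp-"]
tp=[(416,361),(546,335),(576,473),(445,499),(497,418),(30,214),(476,108)]
sp=[(348,308),(365,240),(470,256),(458,323),(408,279),(138,236),(224,30)]
X,e=tri(t,[T(p) for p in tp],s,[S(p) for p in sp])
for a in zip(n,X,e):print(*a)
print("box dir y",np.degrees(np.arctan2(*((X[0]+X[3]-X[1]-X[2])[:2]))),"lamp",np.degrees(np.arctan2(*(X[5]-X[6])[:2])),(X[5]+X[6])/2,np.linalg.norm(X[5]-X[6]))
# stop top edges z=50
print("stop corners z50",[plane(t,T(p),50) for p in [(161,404),(186,400),(215,556),(192,563)]])
print("grip top",plane(t,T((648,385)),115))
# scanner grip axis edges in top at z=200
for p in [(252,205),(418,162),(262,243),(428,205)]: print("sg",plane(t,T(p),200))
# black masks
for d,nm in((t,"t"),(s,"s")):
    m=(d["img"].max(2)<50).astype(np.uint8); k,l,st,c=cv2.connectedComponentsWithStats(m)
    for i in range(1,k):
        if 30<st[i,4]<2000 and 120<c[i][0]<330 and 120<c[i][1]<290:
            pts=np.argwhere(l==i)[:,::-1].astype(np.float32); print(nm,st[i],c[i],cv2.minAreaRect(pts))
E
```

```text
A [569.3  64.2 121.8] 0.3363840628304331
B [586.6 -23.3 121.7] 0.19629010199608388
C [489.8 -42.3 121. ] 0.5987847738326195
D [473.7  45.4 124.4] 0.5448412819326336
label [530.3  10.7 123.6] 0.1091057853199402
lamp+ [646.3 258.1 350.7] 0.2860192704261806
lamp- [702.6  19.1 353.2] 0.38783325039310057
box dir y -10.784898353232588 lamp -13.259174700827861 [674.5 138.6 351.9] 245.55037792711278
stop corners z50 [array([543.3, 249.5,  50. ]), array([546. , 231.8,  50. ]), array([432.4, 210.8,  50. ]), array([427.6, 226.9,  50. ])]
grip top [551.5 -91.9 115. ]
sg [670.4 162.8 200. ]
sg [697.5  58.4 200. ]
sg [645.5 156.5 200. ]
sg [669.1  52.3 200. ]
t [177 161  46  23 484] [198.9 172.4] ((199.11172485351562, 171.95928955078125), (12.841769218444824, 44.88053512573242), 76.32869720458984)
t [200 189  34  11 271] [216.4 194.1] ((216.19232177734375, 194.03846740722656), (8.310327529907227, 33.3653450012207), 82.87498474121094)
t [156 195  31  21 105] [175.  207.6] ((172.6649932861328, 208.10804748535156), (12.403681755065918, 34.94438171386719), 61.821407318115234)
s [205 197  19  30 333] [213.8 211.6] ((213.4500274658203, 211.15000915527344), (12.965336799621582, 27.828041076660156), 18.434947967529297)
s [276 205  10   9  78] [280.6 209.3] ((280.5, 209.0), (8.0, 9.0), 90.0)
s [182 233  61  64 880] [219.7 270.4] ((219.74745178222656, 269.9543762207031), (34.327476501464844, 75.16450500488281), 48.90049362182617)
```

```bash
python3 jog.py '[[0,0,0,0,0,0.089],[0,0,0,0,0,0.089],[0,0,0,0,0,0.089]]' 0
python3 jog.py '[[28,-28,0,0,0,0],[28,-28,0,0,0,0],[28,-28,0,0,0,0],[28,-28,0,0,0,0],[28,-28,0,0,0,0]]'
python3 jog.py '[[28,-28,0,0,0,0],[28,-28,0,0,0,0],[28,-28,0,0,0,0],[28,-28,0,0,0,0],[0,0,0,0,0,0]]'
python3 - <<'E'
from workcell import ctrl, get_image
from h import *
from scipy.spatial.transform import Rotation as R
o=ctrl.get_obs();M=R.from_rotvec(o["orientation"]).as_matrix();print(o["ee_pos"],M.round(3),M.T@(np.array([559.5,-136.2,90])-o["ee_pos"]),o["qpos"],o["width"])
d=get_image("wrist");cv2.imwrite("pics/w1.png",d["img"][:,:,::-1])
a=get_image("side")["img"][60:260,240:460,::-1];cv2.imwrite("pics/s1.png",cv2.resize(np.hstack([cv2.resize(a,(422,384)),d["img"][:,:,::-1][:,66:444]]),None,fx=1,fy=1))
E
```

```text
t: 0.35
ee_pos: [276.1, -560.3, 239.2]
orientation: [-3.127, -0.292, 0.0]
ft_force: [0.4, -0.7, -1.1]
width: 71.7
grasp_force: 0.0
t: 0.77
ee_pos: [387.6, -394.9, 239.4]
orientation: [-3.127, -0.298, 0.001]
ft_force: [0.3, -0.9, -1.6]
width: 38.0
grasp_force: 0.0
t: 1.18
ee_pos: [478.6, -260.5, 239.5]
orientation: [-3.125, -0.307, -0.001]
ft_force: [0.7, -0.7, -0.1]
width: 4.7
grasp_force: 0.0
[ 478.55226207 -260.5352399   239.52549735] [[ 0.981  0.194  0.001]
 [ 0.194 -0.981  0.002]
 [ 0.001 -0.001 -1.   ]] [ 103.42983034 -106.01805861  149.77350888] [-0.52130124  0.30643508  1.80788179  0.00197388  1.02752653  0.85288934] 4.745178774639369
```

View pics/s1.png

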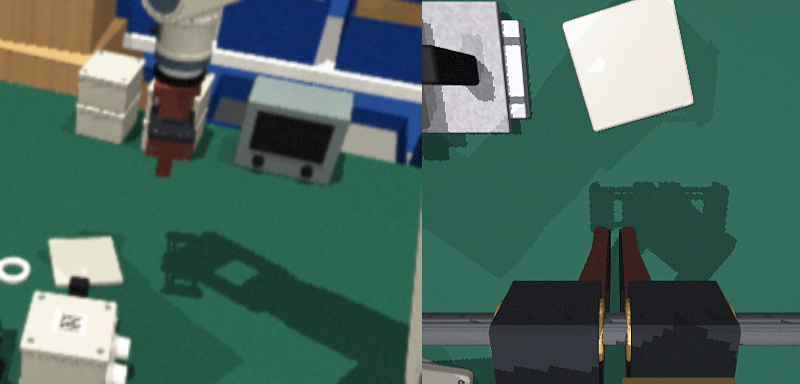

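The left half shows the closed gripper, a wide rail body with shadow. In the wrist half, the shuttle grip is at (450,65), with the lid clear of the path. Next I descend behind the shuttle grip.

```bash
python3 jog.py '[[26,-26,15,0,0,0],[26,-26,15,0,0,0],[26,-26,15,0,0,0],[26,-26,15,0,0,0],[0,0,30,0,0,0]]'
python3 jog.py '[[0,0,30,0,0,0],[0,0,30,0,0,0],[0,0,0,0,0,0]]'
python3 - <<'E'
from workcell import ctrl, get_image
from h import *
from scipy.spatial.transform import Rotation as R
o=ctrl.get_obs();M=R.from_rotvec(o["orientation"]).as_matrix();print(o["ee_pos"],M.T@(np.array([559.5,-136.2,90])-o["ee_pos"]),o["width"],o["ft_force"])
a=get_image("side")["img"][80:280,180:400,::-1];b=get_image("top")["img"][150:280,200:340,::-1]
cv2.imwrite("pics/s2.png",np.hstack([cv2.resize(a,(420,384)),cv2.resize(b,(378,384))]))
E
```

```text
t: 1.7
ee_pos: [562.7, -141.8, 151.3]
orientation: [3.126, 0.301, 0.011]
ft_force: [0.4, -0.3, 1.0]
width: 0.3
grasp_force: 0.0
t: 1.95
ee_pos: [554.1, -143.9, 84.4]
orientation: [-3.124, -0.297, 0.014]
ft_force: [-1.6, 0.4, -0.1]
width: 0.8
grasp_force: 0.0
[ 554.0718543  -143.94697213   84.36366008] [ 6.74082795 -6.60865522 -5.66882575] 0.7823170477971355 [-1.62180474  0.42552672 -0.05206281]
```

View pics/s2.png

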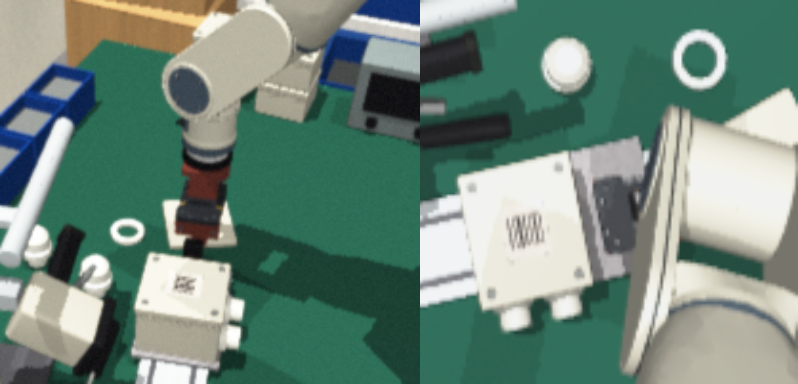

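The gripper stands in line behind the shuttle grip, with its body clear above the box lid. Now I push along tool −y.

```bash
python3 jog.py '[[7,-10,-5,0,0,0],[0,-10,0,0,0,0],[0,-10,0,0,0,0],[0,-10,0,0,0,0],[0,-15,0,0,0,0]]'
python3 jog.py '[[0,-15,0,0,0,0],[0,-15,0,0,0,0],[0,-15,0,0,0,0],[0,-15,0,0,0,0],[0,-15,0,0,0,0]]'
python3 jog.py '[[0,-10,0,0,0,0],[0,-10,0,0,0,0],[0,-5,0,0,0,0],[0,-5,0,0,0,0],[0,0,0,0,0,0]]'
python3 - <<'E'
from workcell import ctrl, get_image
from h import *
o=ctrl.get_obs();print(o["ee_pos"],o["orientation"],o["ft_force"],(o["ee_pos"]-[551,-92,0])@[-.189,.982,0]+23.5,(o["ee_pos"]-[551,-92,0])@[.982,.189,0])
E
```

```text
t: 2.47
ee_pos: [555.8, -88.0, 96.3]
orientation: [3.126, 0.299, 0.006]
ft_force: [1.0, -3.2, 2.1]
width: 0.4
grasp_force: 1.8
t: 2.88
ee_pos: [540.8, -13.2, 95.8]
orientation: [3.127, 0.3, 0.004]
ft_force: [1.4, -2.9, 2.8]
width: 0.7
grasp_force: 1.8
t: 3.3
ee_pos: [534.3, 15.7, 94.6]
orientation: [-3.127, -0.3, 0.001]
ft_force: [-0.8, 0.8, 0.1]
width: 0.3
grasp_force: 0.0
[534.26636988  15.66115527  94.55577653] [-3.12686768e+00 -2.99952055e-01  1.29981023e-03] [-0.84857738  0.77795283  0.10317266] 132.38591057072938 3.9155335722211007
```

```bash
python3 jog.py '[[-3,-5,0,0,0,0],[0,-5,0,0,0,0],[0,-5,0,0,0,0],[0,-4,0,0,0,0]]'
python3 jog.py '[[0,-4,0,0,0,0],[0,-3,0,0,0,0],[0,-3,0,0,0,0]]'
python3 - <<'E'
from workcell import ctrl, get_image
from h import *
o=ctrl.get_obs();print(o["ft_force"],(o["ee_pos"]-[551,-92,0])@[-.189,.982,0]+23.5)
E
```

```text
t: 3.63
ee_pos: [528.1, 33.2, 94.6]
orientation: [-3.127, -0.299, 0.0]
ft_force: [2.0, -1.3, 0.3]
width: 0.3
grasp_force: 1.4
t: 3.88
ee_pos: [526.8, 40.0, 94.7]
orientation: [3.121, 0.304, 0.001]
ft_force: [6.8, -43.2, -1.1]
width: 0.3
grasp_force: 21.8
[  6.78932182 -43.2317183   -1.10473699] 157.66651150305012
```

Shuttle is at the stop with 43 N. I'll back off, lift, and look.

```bash
python3 jog.py '[[0,8,0,0,0,0],[0,20,0,0,0,0],[0,10,-10,0,0,0],[-10,0,-40,0,0,0],[-10,0,-40,0,0,0]]'
python3 jog.py '[[0,0,-40,0,0,0],[0,0,-40,0,0,0],[0,0,-30,0,0,0],[0,0,0,0,0,0]]'
python3 - <<'E'
from workcell import ctrl, get_image
from h import *
for n in("wrist","side","top"):
    d=get_image(n);pickle.dump(d,open(n+"1.pkl","wb"))
    if n=="wrist":print(d["fx"],d["cx"],d["cy"],d["R"],-d["R"].T@d["t"]);w=d["img"]
    if n=="side":a=d["img"][100:340,130:350]
o=ctrl.get_obs();print(o["ee_pos"],o["orientation"],o["qpos"])
cv2.imwrite("pics/s3.png",np.hstack([w[:,:400],cv2.resize(a,(352,384))])[:,:,::-1])
E
```

```text
t: 4.3
ee_pos: [512.2, 1.3, 184.2]
orientation: [-3.126, -0.297, 0.009]
ft_force: [0.4, -0.0, 0.6]
width: 0.4
grasp_force: 0.0
t: 4.63
ee_pos: [516.8, 1.9, 302.0]
orientation: [3.127, 0.299, 0.018]
ft_force: [1.0, 0.5, 0.3]
width: 0.4
grasp_force: 0.0
316.45862553981476 258.385271197312 190.1025456112553 [[ 0.1897275  -0.98183434  0.00219183]
 [-0.93831818 -0.18066037  0.29482337]
 [-0.28907174 -0.05799274 -0.95554925]] [598.22306643  18.14329288 447.90559954]
[513.2274986    1.87515606 294.63275524] [-3.12701435e+00 -2.99084343e-01  5.52628433e-04] [-1.96862474e-02  1.93407930e-01  1.82002306e+00  2.93636541e-04
  1.12854654e+00  1.36027381e+00]
```

View pics/s3.png

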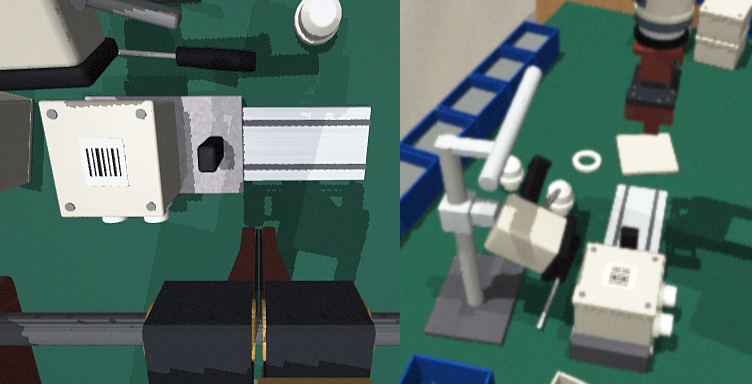

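The box stands against the stop, with its label at (103,160) in the wrist image, and the driver is untouched. Next I turn to the scanner orientation on the −y side.

```bash
python3 jog.py '[[0,40,0,0,0,-0.05],[0,40,0,0,0,-0.1238],[0,40,0,0,0,-0.1238],[0,0,0,0,0,-0.1238],[0,0,0,0,0,-0.1238]]' 88 >/dev/null
python3 jog.py '[[0,0,0,0,0,-0.1238],[0,0,0,0,0,-0.1238],[0,0,0,0,0,-0.1238],[0,0,0,0,0,-0.1238],[0,0,0,0,0,-0.1238]]' >/dev/null
python3 jog.py '[[0,0,0,0,0,-0.1238],[0,0,0,0,0,-0.1238],[0,0,0,0,0,-0.1238],[0,0,0,0,0,-0.0738],[0,0,0,-0.1135,0,0]]' >/dev/null
python3 jog.py '[[0,0,0,-0.1135,0,0],[0,0,0,-0.1135,0,0],[0,0,0,-0.1135,0,0],[0,0,0,0,0,0]]'
cat > f.py <<'E'
from workcell import ctrl, get_image
from h import *
from scipy.spatial.transform import Rotation as R
def frame(yaw,roll=np.radians(26)):
    h=np.array([np.cos(yaw),np.sin(yaw),0]);z=np.array([0,0,1.])
    sx=np.cos(roll)*h+np.sin(roll)*z; sy=np.cross(z,h); return np.c_[sx,sy,np.cross(sx,sy)]
def goal(C,F,p): # tool x=sy, y=sx, z=-sz ; p in scanner frame
    o=ctrl.get_obs();M=R.from_rotvec(o["orientation"]).as_matrix();G=np.c_[F[:,1],F[:,0],-F[:,2]]
    print("t",o["t"],"pos_s",(F.T@(o["ee_pos"]-C)).round(1),"drow",(M.T@(C+F@np.array(p)-o["ee_pos"])).round(1),"rot",R.from_matrix(M.T@G).as_rotvec().round(3),"F",o["ft_force"].round(1),"w",round(o["width"],1),"q",o["qpos"].round(2))
E
python3 - <<'E'
from f import *
goal(np.array([670.7,109,200]),frame(.234),[-10,-180,0])
E
```

```text
t: 6.37
ee_pos: [539.6, -110.2, 290.4]
orientation: [1.765, 2.198, 0.508]
ft_force: [-0.2, 0.9, -0.1]
width: 88.0
grasp_force: 0.0
t 6.3667 pos_s [-120.6 -182.8  159.5] drow [  4.9 111.  159.1] rot [-0.003  0.002 -0.016] F [-0.2  0.9 -0.1] w 88.0 q [-0.35  0.11  2.    0.39  0.68 -0.83]
```

```bash
python3 jog.py '[[35,0,0,0,0,0],[35,0,0,0,0,-0.016],[0,0,0,0,0,0]]' >/dev/null
python3 - <<'E'
from workcell import ctrl, get_image
import pickle;pickle.dump(get_image("wrist"),open("wa.pkl","wb"));pickle.dump(get_image("side"),open("sa.pkl","wb"))
E
python3 jog.py '[[35,0,0,0,0,0],[35,0,0,0,0,0],[0,0,0,0,0,0]]'
python3 - <<'E'
from workcell import ctrl, get_image
from h import *
d=get_image("wrist");pickle.dump(d,open("wb.pkl","wb"));a=pickle.load(open("wa.pkl","rb"))
print(-a["R"].T@a["t"],-d["R"].T@d["t"])
v=np.hstack([a["img"][:300,:400],d["img"][:300,:400]])
s=pickle.load(open("sa.pkl","rb"))["img"][40:190,150:400]
cv2.imwrite("pics/w2.png",np.vstack([v,np.hstack([cv2.resize(s,(500,300)),np.zeros((300,300,3),np.uint8)])])[:,:,::-1])
E
```

```text
t: 6.97
ee_pos: [511.7, 28.2, 293.2]
orientation: [1.741, 2.213, 0.502]
ft_force: [0.4, 0.1, 0.2]
width: 87.5
grasp_force: 0.0
[446.04913711  28.99727886 423.14026083] [430.62958488  96.46420366 423.30026016]
```

View pics/w2.png

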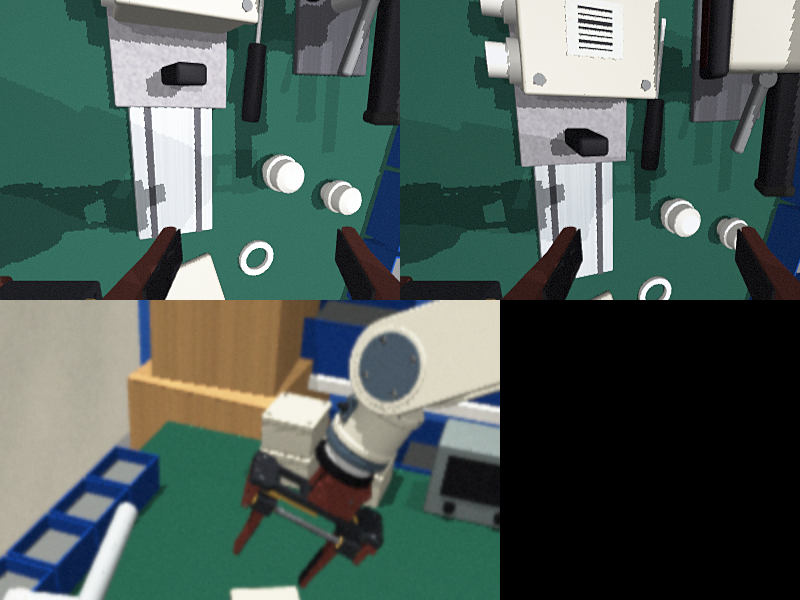

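Both wrist views show the box, the shuttle grip and the glands, with the black scanner grip and grey trigger lever cut off at the right edge. I'll make one composite: the scanner portions enlarged, plus the gripper profile with model points at 61 and 115 mm behind the grasp point.

Run:
```python
from f import *
np.set_printoptions(precision=1,suppress=True)
a=pickle.load(open("wa.pkl","rb"));b=pickle.load(open("wb.pkl","rb"));s=pickle.load(open("sa.pkl","rb"))
c=[cv2.resize(d["img"][:210,310:],(384,400),interpolation=cv2.INTER_CUBIC) for d in(a,b)]
g=cv2.resize(s["img"][95:185,250:350],(220,198),interpolation=cv2.INTER_CUBIC);g2=g.copy()
# TCP pose for wa: from camera extrinsics constant offset, use wb's
o=ctrl.get_obs();M=R.from_rotvec(o["orientation"]).as_matrix()
Tb=np.eye(4);Tb[:3,:3]=M;Tb[:3,3]=o["ee_pos"]
def W(d):
    E=np.eye(4);E[:3,:3]=d["R"];E[:3,3]=d["t"];return E
Ta=np.linalg.inv(W(a))@W(b)@Tb
for y in(-89,89):
  for z,col in((-63,(255,0,0)),(-90,(255,255,0)),(-117,(0,255,0))):
    q=P(s)@(Ta@np.array([0,y,z,1]));u=q[:2]/q[2];cv2.circle(g2,(int((u[0]-250)*2.2),int((u[1]-95)*2.2)),2,col,-1)
cv2.imwrite("pics/m1.png",np.vstack([np.hstack([*c]),np.hstack([g,g2,np.zeros((198,328,3),np.uint8)])])[:,:,::-1])
```

```text
(no output)
```

View pics/m1.png

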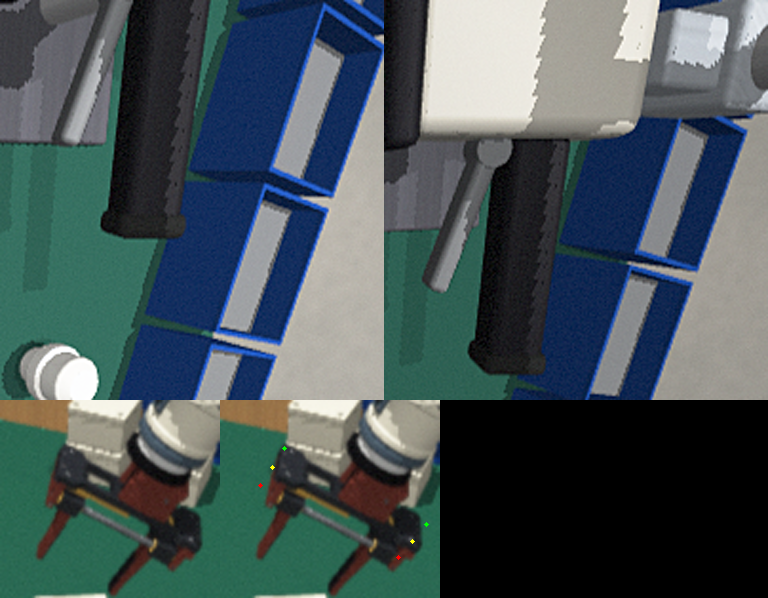

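The composite shows the grip bar clean in both wrist views, with the butt at (145,225) and (515,360) in the panels. The trigger tip is at (70,140) and (433,288), and the gripper's end caps reach back to about 115 mm. I'll fit the grip axis and lamp axis from midlines in four views.

```bash
cat > fit.py <<'E'
from f import *
from scipy.optimize import least_squares
np.set_printoptions(precision=1,suppress=True)
L=lambda n:pickle.load(open(n,"rb"))
a,b,t,s=L("wa.pkl"),L("wb.pkl"),L("top0.pkl"),L("side0.pkl")
def mids(d,box,ax,f):
    x0,x1,y0,y1=box;m=f(d["img"].astype(int));o=[]
    for i in (range(y0,y1,2) if ax==1 else range(x0,x1,2)):
        l=m[i,x0:x1] if ax==1 else m[y0:y1,i]
        j=np.flatnonzero(l)
        if len(j)>4:
            q=(j[0]+j[-1])/2; o.append((x0+q,i,len(j)) if ax==1 else (i,y0+q,len(j)))
    return np.array(o)
def rays(d,p): return (d["R"].T@np.c_[(p[:,0]-d["cx"])/d["fx"],(p[:,1]-d["cy"])/d["fy"],np.ones(len(p))].T).T
def axis(obs,x0):
    def f(x,parts=False):
        D=np.array([-np.sin(x[2]),np.cos(x[2]),0]);C=np.array([x[0],109,x[1]]);r=[]
        for d,p in obs:
            c=-d["R"].T@d["t"];n=np.cross(rays(d,p),D);n/=np.linalg.norm(n,axis=1)[:,None];r.append(n@(c-C))
        return [v.round(1) for v in r] if parts else np.concatenate(r)
    q=least_squares(f,x0,loss="soft_l1");print(q.x,[ (v.mean().round(1),v.std().round(1)) for v in f(q.x,True)]);return q.x
if __name__=="__main__":
    blk=lambda i:i.max(2)<58
    o=[(a,mids(a,(360,418,20,104),1,blk)),(b,mids(b,(352,408,82,176),1,blk)),(t,mids(t,(180,216,155,182),0,blk)),(s,mids(s,(200,226,201,221),1,blk))]
    for d,p in o:print(len(p),p[[0,len(p)//2,-1]])
    print("grip x@y=109,z,yaw");axis(o,[670,200,.23]);axis([o[0],o[1],o[2]],[670,200,.23])
    wh=lambda i:i.min(2)>130
    o=[(t,mids(t,(185,230,135,175),0,wh)),(s,mids(s,(184,216,150,190),1,wh))]
    for d,p in o:print(len(p),p[[0,len(p)//2,-1]])
    print("lamp");axis(o,[674,350,.23])
E
python3 fit.py
```

```text
42 [[396.5  20.   38. ]
 [391.5  62.   34. ]
 [386.5 102.   31. ]]
47 [[379.   82.   36. ]
 [383.5 128.   41. ]
 [375.5 174.   36. ]]
18 [[180.  175.5  12. ]
 [198.  172.   13. ]
 [214.  168.5  12. ]]
10 [[217. 201.  13.]
 [214. 211.  13.]
 [210. 219.  14.]]
grip x@y=109,z,yaw
[671.5 200.5   0.2] [(np.float64(0.2), np.float64(0.8)), (np.float64(-1.0), np.float64(2.6)), (np.float64(0.2), np.float64(1.0)), (np.float64(-0.2), np.float64(1.0))]
[671.7 200.3   0.2] [(np.float64(0.2), np.float64(0.8)), (np.float64(-0.9), np.float64(2.5)), (np.float64(0.1), np.float64(1.1))]
23 [[185.  158.5  12. ]
 [207.  153.5  12. ]
 [229.  148.   11. ]]
20 [[210.5 150.   10. ]
 [202.  170.   11. ]
 [192.  188.   17. ]]
lamp
[683.5 354.1   0.2] [(np.float64(0.0), np.float64(0.4)), (np.float64(2.6), np.float64(6.5))]
```

Run:
```python
from fit import *
blk=lambda i:i.max(2)<58
o=[(a,mids(a,(360,418,20,104),1,blk)),(t,mids(t,(180,216,155,182),0,blk)),(s,mids(s,(200,226,201,221),1,blk))]
x=axis(o,[670,200,.23]);print("yaw",x[2])
C=np.array([x[0],109,x[1]]);F=frame(x[2])
def hit(d,p,z):
    c=F.T@(-d["R"].T@d["t"]-C);r=F.T@rays(d,np.array([p]))[0];return c+r*(z-c[2])/r[2]
print("butt",hit(a,(406.8,123.4),16),hit(b,(394,195),16),hit(t,T((430,207)),0),hit(t,T((420,160)),0))
print("trig tip",hit(a,(345.8,74.6),11),hit(b,(335.8,152.2),11),"head edge b",hit(b,(375,72),33))
print("lamp",[F.T@(np.array(p)-C) for p in([646.3,258.1,350.7],[702.6,19.1,353.2])])
goal(C,F,[-10,-180,-9])
```

```text
[671.6 200.5   0.2] [(np.float64(0.1), np.float64(0.8)), (np.float64(0.0), np.float64(0.8)), (np.float64(0.0), np.float64(0.8))]
yaw 0.22341133093993823
butt [ 14.9 -54.9  16. ] [ 14.5 -53.9  16. ] [-17.3 -55.6   0. ] [ 15.4 -56.7   0. ]
trig tip [-42.2 -14.6  11. ] [-43.8 -14.3  11. ] head edge b [-23.5  55.5  33. ]
lamp [array([ 73.4, 151. , 131.4]), array([ 76.2, -94.5, 132.8])]
t 7.0167 pos_s [-115.   -44.8  159.6] drow [-136.9  103.2  168.4] rot [-0. -0.  0.] F [-0.8 -0.8 -0.5] w 87.7 q [-0.   0.   2.1  0.2  0.6 -0.4]
```

```bash
cat >> f.py <<'E'
C=np.array([671.6,109,200.5]);F=frame(.2234)
E
python3 jog.py '[[-34,0,0,0,0,0],[-34,0,0,0,0,0],[-34,0,0,0,0,0],[-34,0,0,0,0,0]]' >/dev/null
python3 jog.py '[[0,20,34,0,0,0],[0,20,34,0,0,0],[0,20,34,0,0,0],[0,20,34,0,0,0],[0,20,30,0,0,0]]' 88 >/dev/null
python3 jog.py '[[0,0,0,0,0,0],[0,0,0,0,0,0]]'
python3 -c "
from f import *
goal(C,F,[-10,-100,-9])"
```

```text
t: 7.93
ee_pos: [703.2, -70.9, 186.7]
orientation: [1.743, 2.212, 0.501]
ft_force: [0.6, -0.0, 0.3]
width: 88.3
grasp_force: 0.0
t 7.9333 pos_s [ -14.2 -182.4   -8.5] drow [82.4  5.2  0.5] rot [-0.004  0.     0.013] F [ 0.6 -0.   0.3] w 88.3 q [-0.19  0.47  1.77  0.37  0.51 -0.71]
```

```bash
python3 jog.py '[[20,2,0,0,0,0],[20,2,0,0,0,0.008],[20,0,0,0,0,0],[20,0,0,0,0,0],[0,0,0,0,0,0]]'
python3 -c "
from f import *
goal(C,F,[-9,5,-9])
d=get_image('side');pickle.dump(d,open('sb.pkl','wb'))
d2=get_image('wrist');i=cv2.resize(d['img'][120:270,150:350],(400,300),interpolation=cv2.INTER_CUBIC)
cv2.imwrite('pics/e.png',np.hstack([i,cv2.resize(d2['img'],(400,300))])[:,:,::-1])"
```

```text
t: 8.35
ee_pos: [686.6, 10.0, 191.9]
orientation: [1.749, 2.204, 0.505]
ft_force: [0.2, -0.3, 0.8]
width: 87.4
grasp_force: 0.0
t 8.35 pos_s [-10.3 -99.8  -4.5] drow [104.8   2.    4.4] rot [-0.     0.001  0.006] F [ 0.2 -0.3  0.8] w 87.4 q [-0.05  0.43  1.83  0.27  0.46 -0.5 ]
```

View pics/e.png

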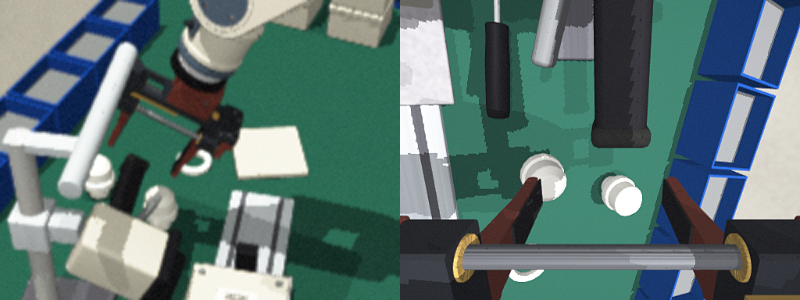

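In the side view the gripper's cap sits below and beside the lamp bar's end at (126,50). In the wrist view the fingers (535 and 670) straddle the trigger tip (545) and the butt (620). I'll advance slowly along the grip, checking force.

```bash
python3 jog.py '[[8,0,3,0,0,0.006],[8,0,2,0,0,0],[8,0,0,0,0,0],[8,0,0,0,0,0]]'
python3 -c "
from f import *
goal(C,F,[-9,5,-9])"
```

```text
t: 8.78
ee_pos: [682.9, 40.2, 186.7]
orientation: [1.757, 2.197, 0.506]
ft_force: [-0.5, 0.4, -0.6]
width: 87.7
grasp_force: 0.0
t 8.7833 pos_s [ -9.8 -69.6 -10.6] drow [74.6  0.7 -1.7] rot [ 0.     0.002 -0.001] F [-0.5  0.4 -0.6] w 87.7 q [ 0.    0.44  1.84  0.23  0.43 -0.41]
```

```bash
python3 jog.py '[[9,0,0,0,0,0],[9,0,0,0,0,0],[9,0,0,0,0,0]]'
python3 jog.py '[[9,0,0,0,0,0],[9,0,0,0,0,0],[9,0,0,0,0,0]]'
python3 -c "
from f import *
goal(C,F,[-9,5,-9])"
```

```text
t: 9.03
ee_pos: [676.9, 67.3, 186.7]
orientation: [1.757, 2.198, 0.507]
ft_force: [-0.5, 0.3, -0.7]
width: 88.1
grasp_force: 0.0
t: 9.28
ee_pos: [670.9, 93.8, 186.7]
orientation: [1.756, 2.198, 0.507]
ft_force: [-0.3, 1.0, 0.6]
width: 87.6
grasp_force: 0.0
t 9.2833 pos_s [ -9.7 -14.7 -10.6] drow [19.7  0.7 -1.7] rot [ 0.     0.001 -0.001] F [-0.3  1.   0.6] w 87.6 q [ 0.1   0.43  1.86  0.13  0.41 -0.23]
```

Past the trigger tip without contact. Now I go on to the pad and centre at x_s = −6.

```bash
python3 jog.py '[[9,0,0,0,0,0],[9,0,0,0,0,0],[2,4,0,0,0,0],[0,0,0,0,0,0]]'
python3 -c "
from f import *
goal(C,F,[-6,5,-9])"
```

```text
t: 9.62
ee_pos: [670.9, 114.3, 189.0]
orientation: [1.755, 2.198, 0.508]
ft_force: [0.0, -0.5, -0.6]
width: 87.7
grasp_force: 0.0
t 9.6167 pos_s [ -4.6   5.3 -10.6] drow [-0.3 -1.4 -1.6] rot [0.001 0.001 0.   ] F [ 0.  -0.5 -0.6] w 87.7 q [ 0.14  0.43  1.85  0.09  0.41 -0.17]
```

```bash
python3 jog.py '[[0,-1,0,0,0,0],[0,0,0,0,0,0],[0,0,0,0,0,0],[0,0,0,0,0,0],[0,0,0,0,0,0]]' 54
python3 jog.py '[[0,0,0,0,0,0],[0,0,0,0,0,0],[0,0,0,0,0,0]]' 46
python3 -c "
from f import *
goal(C,F,[-6,5,-9])
o=ctrl.get_obs();print(F.T@o['ft_force'])"
```

```text
t: 10.03
ee_pos: [667.5, 112.4, 186.3]
orientation: [1.759, 2.201, 0.502]
ft_force: [-4.3, -3.5, -2.3]
width: 58.2
grasp_force: 2.7
t: 10.28
ee_pos: [667.0, 112.1, 185.8]
orientation: [1.76, 2.201, 0.501]
ft_force: [-5.0, -5.1, -2.8]
width: 46.1
grasp_force: 4.6
t 10.2833 pos_s [ -9.8   4.  -11.5] drow [ 1.   3.8 -2.6] rot [-0.006  0.002 -0.001] F [-5.  -5.1 -2.8] w 46.1 q [ 0.13  0.43  1.86  0.09  0.41 -0.17]
[-6.65150382 -3.81876471  0.13400037]
```

```bash
python3 jog.py '[[0,2,0,0,0,0],[0,1,0,0,0,0],[0,0,0,0,0,0],[0,0,0,0,0,0]]' 34
python3 -c "
from f import *
goal(C,F,[-6,5,-9])
o=ctrl.get_obs();print(F.T@o['ft_force'])"
```

```text
t: 10.62
ee_pos: [669.8, 112.6, 187.2]
orientation: [1.758, 2.202, 0.5]
ft_force: [-5.1, -6.2, -3.4]
width: 39.5
grasp_force: 30.1
t 10.6167 pos_s [ -6.6   3.9 -11.5] drow [ 1.1  0.6 -2.5] rot [-0.005  0.002  0.   ] F [-5.1 -6.2 -3.4] w 39.5 q [ 0.13  0.43  1.85  0.09  0.42 -0.17]
[-7.16381332 -4.89506447 -0.28096045]
```

Width is 39.5 mm (about 40 expected fully in) at 30 N against the 12 N spring, so the trigger is in. I'll hold for more than a second.

```bash
for i in 1 2 3 4; do python3 jog.py '[[0,0,0,0,0,0],[0,0,0,0,0,0],[0,0,0,0,0,0],[0,0,0,0,0,0],[0,0,0,0,0,0]]' 34 | grep -E "^(t|w|g)" | tr '\n' ' '; echo; done
python3 jog.py '[[0,0,0,0,0,0],[0,0,0,0,0,0],[0,0,0,0,0,0],[0,0,0,0,0,0],[0,0,0,0,0,0]]' 88
python3 jog.py '[[0,0,0,0,0,0],[0,0,0,0,0,0],[0,0,0,0,0,0],[0,0,0,0,0,0]]' 88
python3 -c "
from f import *
goal(C,F,[-10,-180,-9])"
```

```text
t: 11.03 width: 39.5 grasp_force: 30.1 
t: 11.45 width: 39.7 grasp_force: 30.1 
t: 11.87 width: 39.5 grasp_force: 30.1 
t: 12.28 width: 39.6 grasp_force: 30.1 
t: 12.7
ee_pos: [670.5, 114.2, 187.9]
orientation: [1.76, 2.2, 0.505]
ft_force: [-3.7, 3.0, -1.4]
width: 69.8
grasp_force: 2.0
t: 13.03
ee_pos: [672.9, 113.8, 189.9]
orientation: [1.755, 2.197, 0.508]
ft_force: [0.7, -0.0, 0.5]
width: 87.5
grasp_force: 0.0
t 13.0333 pos_s [ -2.6   4.4 -10.5] drow [-184.4   -7.3   -1.2] rot [ 0.002  0.002 -0.001] F [ 0.7 -0.   0.5] w 87.5 q [ 0.13  0.43  1.85  0.09  0.42 -0.16]
```

```bash
python3 jog.py '[[0,-4,0,0,0,0],[0,-4,0,0,0,0],[0,0,0,0,0,0]]'
python3 jog.py '[[-9,0,0,0,0,0],[-12,0,0,0,0,0],[-12,0,0,0,0,0],[-12,0,0,0,0,0],[-12,0,0,0,0,0]]'
python3 jog.py '[[-20,0,0,0,0,0],[-25,0,0,0,0,0],[-30,0,0,0,0,0],[-30,0,0,0,0,0],[-30,0,0,0,0,0]]'
python3 - <<'E'
from f import *
goal(C,F,[-10,-180,-9])
for n in("wrist","side","top"):pickle.dump(get_image(n),open(n+"9.pkl","wb"))
from fit import *
s0,s9=L("side1.pkl"),L("side9.pkl");t0,t9=L("top0.pkl"),L("top9.pkl")
# change maps: box/stop region in side (vs. just after homing), scanner region in top (vs. start)
def ch(p,q,x0,x1,y0,y1):return (np.abs(p["img"][y0:y1,x0:x1].astype(int)-q["img"][y0:y1,x0:x1]).max(2)>60).mean().round(3)
print("box",ch(s0,s9,240,310,250,335),"head/trigger top",ch(t0,t9,178,212,178,190),"driver",ch(t0,t9,185,236,187,202),"glands",ch(t0,t9,240,275,118,184))
E
```

```text
t: 13.28
ee_pos: [664.0, 112.1, 185.1]
orientation: [1.757, 2.199, 0.506]
ft_force: [0.4, -0.0, 0.3]
width: 87.6
grasp_force: 0.0
t: 13.7
ee_pos: [677.5, 56.2, 185.7]
orientation: [1.756, 2.198, 0.507]
ft_force: [0.8, 0.3, -0.3]
width: 87.6
grasp_force: 0.0
t: 14.12
ee_pos: [707.4, -76.2, 185.9]
orientation: [1.756, 2.198, 0.507]
ft_force: [1.4, 0.2, 0.1]
width: 87.9
grasp_force: 0.0
t 14.1167 pos_s [ -11.9 -188.5  -10.4] drow [ 8.5  1.9 -1.4] rot [ 0.001  0.001 -0.   ] F [1.4 0.2 0.1] w 87.9 q [-0.2   0.48  1.76  0.37  0.51 -0.71]
box 0.0 head/trigger top 0.0 driver 0.0 glands 0.066
```

The arm is clear and touching nothing. The box region is unchanged since homing, and the trigger region matches its picture at rest. The small difference around the glands fits the gripper hovering over them. Handing in.

```bash
python3 jog.py '[[0,0,0,0,0,0],[0,0,0,0,0,0]]' >/dev/null; python3 -c "
from workcell import ctrl, get_image
print(ctrl.close_job())"
```

```text
the job is handed in; nothing more can be done
None
```

I pushed the box home against its stop, squeezed the scanner trigger fully in for about 1.7 s, let it spring out, backed the arm clear, and handed the job in at about 14 s; the hand-in gave no verdict.

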